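Feel for the concealed catch in the grip rail and open the latched plate drawer

TASK

The calibration plate is kept in the small grey drawer unit in front of the instrument; its drawer is latched by a sprung catch pad concealed flush in the ribbed floor of the grip rail. Feel along the bottom of the rail's groove with closed fingers until they drop into the hidden recess, press the pad right down to free the latch, and draw the drawer out to its stop with the calibration plate still lying in its nest. Press and pull gently, never forcing the rail or the latch, and leave everything else where it is.

Things in the scene. Friction and masses are not known exactly. Their poses are not given: they have to be found in the camera images.
- drawer_unit: Low steel drawer unit, fixed on the bench: grey carcass 200 mm wide (y), 120 deep (x), 78 high. Origin: centre of its underside, on the bench top; x points to its back, y along the rail, z up. The drawer comes out along -x. Shut, its front (grey panel, then aluminium grip rail with long black end caps) spans 60 to 133 mm ahead of the origin, 70 mm high.
- groove (a point): Middle of the floor of the groove in the rail's top: x -99, y 0, z +58 mm from the unit's origin when shut; moves with the drawer, axes as the unit's. Groove along y, open upward, 115 mm long, 52 wide (x -26 to +26), 12 deep: lip, rear wall and caps end 12 mm above this point. Within 120 mm all else ends 40 mm above it, save point stage_knob. Floor rigid but for the catch pad.
- groove_left (a point): Left end of the groove floor, 57.5 mm along +y from point groove, at the black cap. The concealed catch pad is a piece of the floor: same ribbed metal, flush, groove-wide, 31 mm long along y. Its middle lies anywhere from -40 to +40 mm along y from point groove, different each time, not measured. A tip (up to 25 mm along y) sinks only if wholly on it.
- groove_right (a point): Right end of the groove floor, 57.5 mm along -y from point groove, at the black cap. The catch pad is sprung: it yields straight down from about 2.2 N, 0.55 N more per mm, to its stop 9 mm down (about 7.1 N), and springs back. From 6.5 mm down its hook clears the strike and the drawer is free.
- lip (a point): Middle of the front lip's inner face at its top, 26 mm along -x from and 12 mm above point groove; the lip is 8 mm thick. A fingertip in the groove draws the drawer by it. Hold the catch pad 7 to 9 mm down until the drawer is 12 mm out; after that it may rise. Press first, then pull: under a pull the hook rubs on the strike.
- drawer (a joint): How far the drawer is out, in m: 0 shut and latched (about 2 mm of play), 0.070 at its stop. It slides along the unit's -x with about 2 N of friction and stays where it is left.
- calib_plate: Steel calibration plate, 75 x 50 x 8 mm, 0.12 kg, lying loose in a fitted nest in the drawer (out of sight while it is shut). Origin: centre of its underside; its z points up, its long side along the rail.
- nest (a point): Middle of the floor of the calibration plate's nest, in the drawer; moves with the drawer. The plate's origin lies here.
- stage_knob (a point): Front of a round black hand knob of the instrument behind the unit, 90 mm across, 35 mm thick, 0.21 to 0.30 m above the bench, overhanging the rear of the unit: keep wrist and gripper clear of it. The rest of the instrument stands 0.09 m and more behind it (world x above 0.6 m).
- petri_dish: Shallow white dish, 60 mm across, 14 mm high, standing on the unit's roof. Origin: centre of its underside.
- tape_roll: Roll of black tape, 58 mm across, 19 mm high, lying on the unit's roof. Origin: centre of its underside.
- usb_key: Small black memory stick, 54 x 18 x 9 mm, lying on the bench to the right of the unit. Origin: centre of its underside.
- brass_weight: Brass weight with a knob, 28 mm across, 26 mm high, standing on the bench to the right of the unit. Origin: centre of its underside.

How it is judged:
By the outcome, as a careful person would: the job done as asked, in the order asked, and still so for the second after the job is handed in, with the robot touching nothing.
It also fails if it takes over 58 s, if anything falls off the work surface, if the arm or the gripper's body presses on something with over 40 N, if the wrist force passes 120 N, or if a joint passes its speed limit or range.

ROBOT

A 6-joint arm with a two-finger parallel gripper is mounted at the origin on a cart in front of the work surface, level with it; the furniture and walls round the work are solid. World frame = base frame: x ahead of the robot, y to its left, z up, the work surface at z = 0. Lengths are in m, angles in rad, forces in N, time in s.
With the tool pointing down it reaches from about 0.4 to 0.825 m from the base axis. Payload 7 kg.
Tool frame: the origin (TCP) lies at the very end of the fingers, on their centre line; the grasp point (between the pads) lies 19 mm behind it (ctrl.tcp_to_grasp is the distance from the TCP to the grasp point, in m); z points along the fingers, y is the direction in which the jaws open and shut (so a half turn about z gives the same grasp; the last joint's range is limited). The gripper opens to 88 mm and grips with 3 to 60 N. Pads are 19 mm wide; open, the fingers measure 130 mm over their backs; the gripper's body (78 mm by 193 mm) begins 47 mm behind the grasp point.
Start: joints at [-0.864, 0.359, 0.012, 0, -1.224, -0.288], TCP at [0.274, -0.617, 0.227] pointing down, gripper open.
Joint ranges: [-3.07, 3.07], [-1.43, 2.12], [-1.02, 1.25], [-3.03, 1.67], [-3.05, -0], [-3.03, 3.03]. Speed limits (rad/s): [2.39, 2.39, 3.01, 3.14, 3.14, 3.14].

INTERFACE

Orientations are given as a rotation vector (axis times angle).
In Python, from plant import ctrl gives the robot as it stands.
- The arm moves only by the shell command python3 -m crank 'ROWS' [OPENING] [FORCE]. ROWS is JSON, a list of rows, each a list of 2 entries, a list of its own where there are three numbers: the shift along the world's x, y, z in mm, then the turn about the world's z in degrees. A call has 1 to 10 rows; each row is the pose to reach, as a shift and turn from the pose commanded when the call began; what a row does not reach only later rows make up. A row lasts 1/12 s, in which the tool goes at most 41.7 mm and 7.16 degrees, less where a joint would pass 70% of its speed; a pose out of reach is approached as far as the arm can. A call with a gripper value outside its range is refused whole. OPENING is the finger opening in mm, from 0 to 87.6, set as the call begins (- or left out, the last holds). The fingers move at their own pace and stop on an object; FORCE is the grip in N (left out, the last holds). Time passes only in rows, so rows that repeat a pose let the fingers close. It gives the time, the measured TCP pose, the force and the opening at its end, in the units of the state.
- ctrl.read_state(): the state, without advancing time (a new reading comes with each control period).
- ctrl.get_image(name): name is "scene" or "side" or "wrist"; returns a dict with "img" (420x560x3 uint8, red, green, blue), "fx", "fy", "cx", "cy" (pixels), "distortion" ([k1, k2, p1, p2, k3] as OpenCV has them; the pictures are not rectified), "R" (3x3) and "t" (3): a world point X has camera coordinates R X + t. Camera axes: x right, y down, z forward; pixel columns grow to the right and rows downward; lengths in m; the calibration is good to about 2 mm. A picture is of the moment at which its call begins. There is no depth.
- ctrl.close_job(): hands the job in, once; it reports no verdict.
Trained networks look in a picture, given as the dict that the camera call returned (one of the last four; its "shot" number tells which), for a name from the list of things; names that differ only in an ending like _2 or _b are one class to them, and where a whole thing is asked for, a point or a joint stands for the part that bears it (a point fixed in the world has none). Each returns a list of dicts, best first, with "conf" (0 to 1); they miss things now and then, are a little off and sometimes report something else, mostly with a low value. They report only what shows in the picture. A call takes as long as a camera call.
- ctrl.search_frame(label, picture): "location" ([x, y, z] in m, in world coordinates, good to about 4 mm: the middle of the surface that is visible of it).
- ctrl.masks_of(label, picture): "region" (420x560 bool, what is visible of it).
- ctrl.pinpoint(label, picture): "location" ([x, y, z] in m, in world coordinates, good to about 4 mm: a listed point, or the origin of a listed thing).
The state is a dict: "time": time; "qpos": joint angles; "qvel": joint speeds; "joint_efforts": joint torques, N m; "tcp_pos": TCP position; "orientation": TCP orientation; "contact_force": force on the tool from outside, world axes, zero at the start; "moment": the same for the moment, N m; "width": opening from 0.0 (shut) to 1.0 (fully open).
Only numpy, scipy, OpenCV 4.12 (cv2) and the standard library are available. Lean on these libraries where they do the work, as an engineer would, in place of code of your own. Each camera call takes 0.05 s, during which the arm holds its last target.

## Working session

There is one attempt and no reset: what is moved stays moved. The work goes in short steps, Python scripts to look and compute and a shell command to move; the robot and the scene stay as the last step left them, time stands still between calls to the robot, and variables do not carry over. Pictures are saved under pics/ and viewed, and the job is handed in when it is done.

```bash
ls; mkdir -p pics; python3 - <<'E'
from plant import ctrl
import cv2,numpy as np
s=ctrl.read_state();print({k:np.round(v,3).tolist() for k,v in s.items()})
for n in ["scene","side"]:
    p=ctrl.get_image(n)
    cv2.imwrite(f"pics/{n}0.png",p["img"][:,:,::-1])
    for l in ["drawer_unit","groove","groove_left","groove_right","lip","stage_knob","petri_dish","tape_roll"]:
        r=ctrl.pinpoint(l,p)
        print(n,l,[(np.round(d["location"],4).tolist(),round(d["conf"],2)) for d in r[:2]])
print(ctrl.read_state()["time"])
E
```

```text
pics
{'time': 0.0, 'qpos': [-0.864, 0.359, 0.011, -0.0, -1.224, -0.288], 'qvel': [0.0, 0.002, 0.0, 0.001, -0.0, -0.001], 'joint_efforts': [-0.001, -58.272, 29.306, 6.997, 0.007, -0.0], 'tcp_pos': [0.274, -0.616, 0.226], 'orientation': [0.653, -3.073, -0.002], 'contact_force': [-0.406, 0.157, -0.569], 'moment': [0.024, 0.015, -0.05], 'width': 1.001}
scene drawer_unit [([0.4761, 0.0881, -0.0002], 0.96)]
scene groove []
scene groove_left [([0.4128, -0.0003, 0.0591], 0.85)]
scene groove_right [([0.5307, -0.0128, 0.0554], 0.73)]
scene lip []
scene stage_knob [([0.508, 0.1789, 0.2518], 0.8)]
scene petri_dish [([0.5047, 0.1815, 0.2516], 0.72), ([0.4118, -0.0021, 0.0599], 0.57)]
scene tape_roll [([0.5055, 0.1788, 0.2524], 0.69), ([0.5295, 0.0995, 0.0753], 0.58)]
side drawer_unit [([0.472, 0.0917, -0.0021], 0.71)]
side groove [([0.4775, -0.0101, 0.0574], 0.92)]
side groove_left [([0.414, -0.0079, 0.0602], 0.75), ([0.5122, -0.2548, 0.0036], 0.24)]
side groove_right [([0.5283, -0.009, 0.0581], 0.82)]
side lip [([0.4673, -0.0356, 0.0694], 0.76)]
side stage_knob [([0.5088, 0.1766, 0.2503], 0.73)]
side petri_dish []
side tape_roll [([0.5292, 0.1008, 0.0782], 0.8)]
0.9
```

View pics/scene0.png

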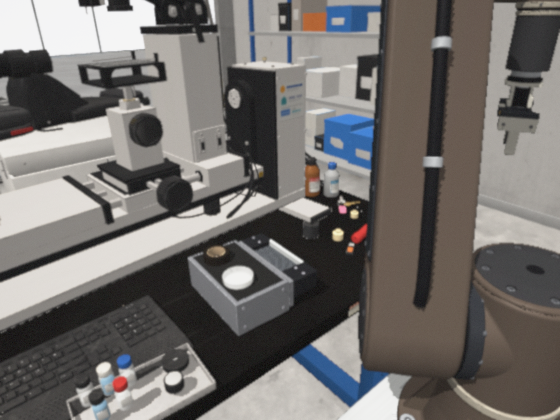

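View pics/side0.png

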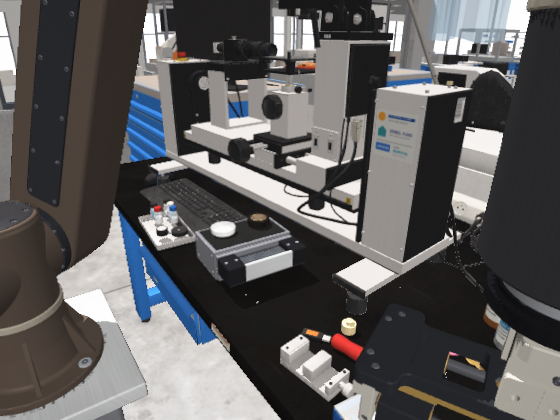

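```bash
python3 -m crank '[[[8,18,2],-1],[[24,56,6],-3],[[40,95,9],-6],[[56,134,12],-9],[[72,172,15],-12],[[88,210,18],-15],[[104,248,21],-18],[[120,286,24],-21],[[136,324,24],-24],[[148,352,24],-26]]' 0 10
python3 -m crank '[[[14,32,0],0],[[28,64,0],0],[[38,90,0],0],[[44,105,0],0],[[46,110,0],0],[[46,110,0],0]]'
python3 - <<'E'
from plant import ctrl
import cv2,numpy as np
p=ctrl.get_image("wrist")
cv2.imwrite(f"pics/w1.png",p["img"][:,:,::-1])
for l in ["drawer_unit","groove","groove_left","groove_right","lip"]:
        r=ctrl.pinpoint(l,p)
        print(l,[(np.round(d["location"],4).tolist(),round(d["conf"],2)) for d in r[:2]])
s=ctrl.read_state();print({k:np.round(v,3).tolist() for k,v in s.items()})
E
```

```text
time: 1.73
tcp_pos: [0.4232, -0.2621, 0.2513]
orientation: [0.058, 3.139, -0.0]
contact_force: [0.2, -0.3, 0.9]
width: 0.3
time: 2.23
tcp_pos: [0.4689, -0.1537, 0.2507]
orientation: [0.052, 3.141, 0.0]
contact_force: [-0.6, -0.0, -0.3]
width: 0.004
drawer_unit [([0.4785, 0.0893, 0.0022], 0.78)]
groove [([0.4687, -0.0089, 0.0598], 0.7)]
groove_left [([0.413, -0.0067, 0.0594], 0.83)]
groove_right [([0.5252, -0.0141, 0.06], 0.67)]
lip [([0.469, -0.0392, 0.0688], 0.93)]
{'time': 2.533, 'qpos': [0.079, 0.039, -0.339, 0.0, -1.192, -1.686], 'qvel': [0.003, -0.001, -0.0, -0.002, 0.0, -0.001], 'joint_efforts': [0.166, -32.127, 28.891, 6.862, -0.082, 0.009], 'tcp_pos': [0.468, -0.156, 0.251], 'orientation': [-0.057, -3.141, 0.0], 'contact_force': [0.287, -0.132, 1.111], 'moment': [-0.072, 0.02, 0.036], 'width': 0.01}
```

View pics/w1.png

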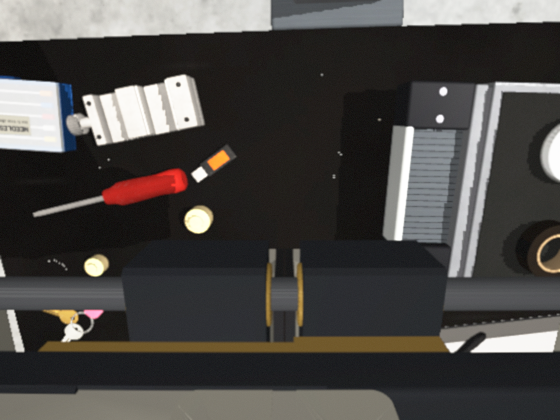

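```bash
cat > h.py <<'E'
import cv2,numpy as np
def rect(p,z,x0,x1,y0,y1,s):
    # rows: x increasing downward, cols: y increasing right ; s px per mm
    xs=np.arange(x0,x1,1/s);ys=np.arange(y0,y1,1/s)
    X,Y=np.meshgrid(xs,ys,indexing='ij')
    P=np.stack([X,Y,np.full_like(X,z*1000)],-1).reshape(-1,3)/1000
    K=np.array([[p['fx'],0,p['cx']],[0,p['fy'],p['cy']],[0,0,1]])
    rv,_=cv2.Rodrigues(np.array(p['R']))
    uv,_=cv2.projectPoints(P,rv,np.array(p['t']),K,np.array(p['distortion']))
    uv=uv.reshape(X.shape+(2,)).astype(np.float32)
    im=cv2.remap(p['img'],uv[...,0],uv[...,1],cv2.INTER_CUBIC)[:,:,::-1].copy()
    for k,x in enumerate(range(int(np.ceil(x0/20)*20),int(x1),20)):
        r=int((x-x0)*s);cv2.line(im,(0,r),(im.shape[1],r),(0,255,255),1);cv2.putText(im,str(x),(0,r-2),0,.4,(0,255,0),1)
    for y in range(int(np.ceil(y0/20)*20),int(y1),20):
        c=int((y-y0)*s);cv2.line(im,(c,0),(c,im.shape[0]),(0,255,255),1);cv2.putText(im,str(y),(c+2,10),0,.4,(0,255,0),1)
    return im
E
python3 - <<'E'
from plant import ctrl
import cv2,numpy as np
from h import rect
p=ctrl.get_image("wrist")
cv2.imwrite("pics/r70.png",rect(p,.070,360,520,-60,80,4))
E
```

```text
(no output)
```

View pics/r70.png

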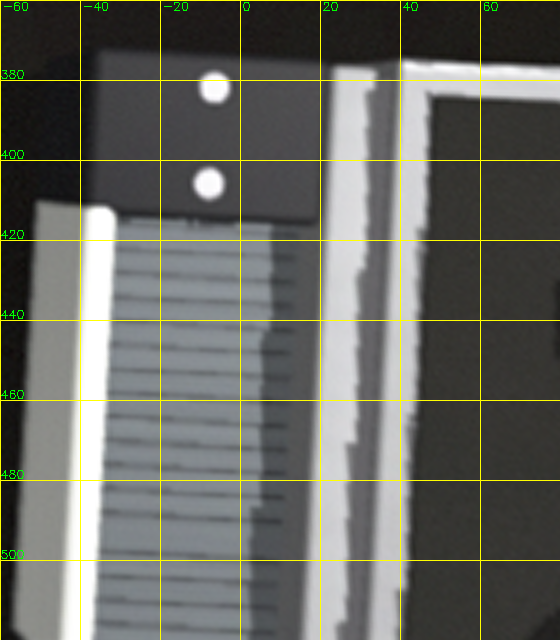

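```bash
python3 -m crank '[[[-5,15,-10],0],[[-12,45,-40],-1],[[-20,80,-75],-1],[[-28,110,-105],-1],[[-34,132,-130],-1],[[-38,146,-145],-1],[[-39,149,-151],-1],[[-39,149,-151],-1],[[-39,149,-151],-1]]' 
python3 - <<'E'
from plant import ctrl
import cv2,numpy as np
from h import rect
p=ctrl.get_image("wrist")
cv2.imwrite("pics/w2.png",p["img"][:,:,::-1])
p=ctrl.get_image("side")
cv2.imwrite("pics/s2.png",cv2.resize(p["img"][180:320,150:350,::-1],None,fx=4,fy=4,interpolation=2))
s=ctrl.read_state();print({k:np.round(v,4).tolist() for k,v in s.items()})
E
```

```text
time: 3.33
tcp_pos: [0.43, -0.0059, 0.1]
orientation: [0.081, 3.14, -0.001]
contact_force: [0.6, 0.5, -0.2]
width: 0.007
{'time': 3.4333, 'qpos': [0.4478, 0.0817, -0.6796, 0.0004, -0.8078, -2.0722], 'qvel': [-0.0047, -0.0032, -0.0004, -0.0035, 0.0041, -0.0049], 'joint_efforts': [0.3468, -28.7072, 22.1808, 5.2713, -0.0932, 0.0076], 'tcp_pos': [0.4305, -0.0061, 0.1006], 'orientation': [0.0836, 3.1388, 0.0008], 'contact_force': [0.8368, 0.0306, 0.2181], 'moment': [-0.051, -0.0463, -0.0018], 'width': 0.0065}
```

View pics/w2.png

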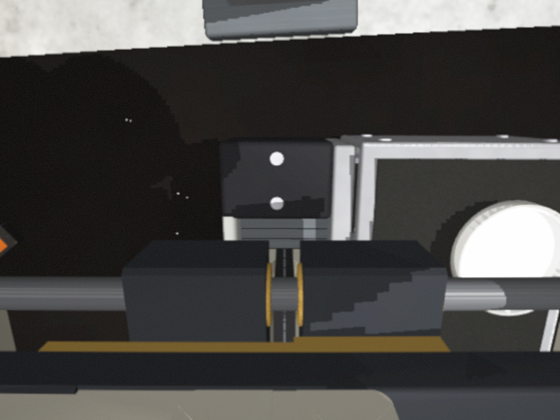

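View pics/s2.png

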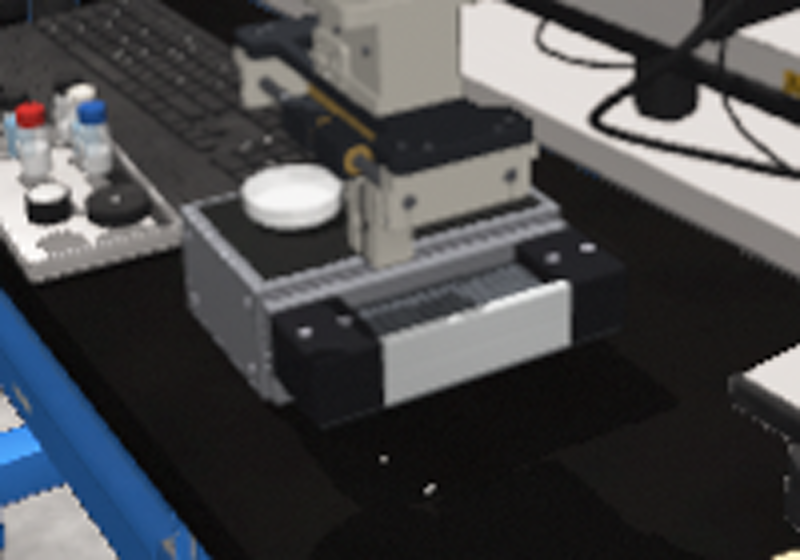

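```bash
python3 -m crank '[[[0,0,-12],0],[[0,0,-26],0],[[0,0,-34],0],[[0,0,-37],0],[[0,0,-38],0],[[0,0,-39],0],[[0,0,-39],0]]'
python3 -m crank '[[[0,0,-1],0],[[0,0,-1.5],0],[[0,0,-1.5],0]]'
```

```text
time: 4.02
tcp_pos: [0.4299, -0.0057, 0.061]
orientation: [0.083, 3.14, 0.0]
contact_force: [0.2, 0.4, 0.4]
width: 0.01
time: 4.27
tcp_pos: [0.4296, -0.0056, 0.0592]
orientation: [0.082, 3.14, 0.0]
contact_force: [0.3, 0.3, -0.4]
width: 0.011
```

```bash
for i in 1 2 3; do :; done; python3 -m crank '[[[0,0,-0.6],0],[[0,0,-0.6],0],[[0,0,-0.6],0]]'; python3 -m crank '[[[0,0,-0.6],0],[[0,0,-0.6],0],[[0,0,-0.6],0]]'
```

```text
time: 4.52
tcp_pos: [0.4295, -0.0056, 0.0585]
orientation: [-0.082, -3.141, 0.0]
contact_force: [-0.1, 0.2, -1.0]
width: 0.004
time: 4.77
tcp_pos: [0.4296, -0.0056, 0.0582]
orientation: [0.082, 3.14, -0.0]
contact_force: [-1.5, -0.2, 3.7]
width: 0.005
```

```bash
python3 -m crank '[[[0,0,-0.4],0],[[0,0,-0.4],0],[[0,0,-0.4],0]]'
```

```text
time: 5.02
tcp_pos: [0.4296, -0.0057, 0.058]
orientation: [0.082, 3.14, -0.0]
contact_force: [-3.3, 0.8, 9.7]
width: 0.005
```

```bash
python3 -m crank '[[[1,0,0.2],0],[[3,-0.2,0.2],0],[[4,-0.2,0.2],0],[[4,-0.2,0.2],0]]'; python3 -m crank '[[[1,0,0],0],[[3,-0.2,0],0],[[4,-0.2,0],0],[[4,-0.2,0],0]]'
```

```text
time: 5.35
tcp_pos: [0.4315, -0.0065, 0.0576]
orientation: [-0.083, -3.137, 0.002]
contact_force: [-7.5, 1.7, 11.1]
width: 0.002
time: 5.68
tcp_pos: [0.4375, -0.0061, 0.0577]
orientation: [-0.082, -3.14, 0.0]
contact_force: [-1.5, -1.4, 2.5]
width: 0.011
```

```bash
python3 -m crank '[[[0,0,-0.4],0],[[0,0,-0.4],0],[[0,0,-0.4],0]]'
```

```text
time: 5.93
tcp_pos: [0.4375, -0.0061, 0.0573]
orientation: [0.082, 3.14, -0.0]
contact_force: [-1.4, -1.7, 2.5]
width: 0.003
```

```bash
python3 -m crank '[[[0,0,-0.5],0],[[0,0,-1],0],[[0,0,-1],0],[[0,0,-1],0]]'
```

```text
time: 6.27
tcp_pos: [0.4375, -0.0061, 0.0563]
orientation: [-0.082, -3.141, 0.0]
contact_force: [-1.6, -0.6, 3.6]
width: 0.007
```

```bash
python3 -m crank '[[[0.5,0,-0.5],0],[[1.5,-0.1,-1],0],[[2,-0.1,-1.5],0],[[2,-0.1,-2],0],[[2,-0.1,-2],0]]'
```

```text
time: 6.68
tcp_pos: [0.4394, -0.0061, 0.0541]
orientation: [-0.082, -3.14, 0.0]
contact_force: [-2.7, 0.8, 3.9]
width: 0.006
```

```bash
python3 -m crank '[[[-0.3,0,-0.8],0],[[-0.5,0,-1.6],0],[[-0.5,0,-2.4],0],[[-0.5,0,-3],0],[[-0.5,0,-3.5],0],[[-0.5,0,-3.5],0]]'; python3 -m crank '[[[0,0,-0.3],0],[[0,0,-0.3],0],[[0,0,-0.3],0]]'
```

```text
time: 7.18
tcp_pos: [0.4393, -0.0062, 0.0509]
orientation: [0.082, 3.14, -0.0]
contact_force: [-1.9, -1.4, 5.2]
width: 0.003
time: 7.43
tcp_pos: [0.4393, -0.0061, 0.0507]
orientation: [0.082, 3.14, 0.0]
contact_force: [-2.4, -1.4, 6.5]
width: 0.004
```

```bash
python3 -m crank '[[[0,0,-0.6],0],[[0,-1,-0.6],0],[[-0.1,-2,-0.6],0],[[-0.2,-3,-0.6],0],[[-0.2,-4,-0.6],0],[[-0.2,-4,-0.6],0]]'; python3 -m crank '[[[0,-1,0],0],[[-0.1,-2,0],0],[[-0.1,-2,0],0]]'
```

```text
time: 7.93
tcp_pos: [0.4391, -0.0099, 0.0501]
orientation: [0.082, 3.14, 0.001]
contact_force: [-2.8, 1.1, 6.6]
width: 0.012
time: 8.18
tcp_pos: [0.439, -0.0119, 0.0501]
orientation: [0.082, 3.14, 0.001]
contact_force: [-2.4, 0.4, 6.4]
width: 0.005
```

```bash
python3 -m crank '[[[0,-1,0],0],[[-0.1,-2,0],0],[[-0.2,-3,0],0],[[-0.2,-3,0],0]]'; python3 -m crank '[[[0,-1,0],0],[[-0.1,-2,0],0],[[-0.2,-3,0],0],[[-0.2,-3,0],0]]'
```

```text
time: 8.52
tcp_pos: [0.4389, -0.0149, 0.0501]
orientation: [0.082, 3.14, 0.001]
contact_force: [-3.6, 1.1, 6.2]
width: 0.008
time: 8.85
tcp_pos: [0.4387, -0.0179, 0.0501]
orientation: [0.082, 3.14, 0.001]
contact_force: [-2.1, 1.4, 6.4]
width: 0.006
```

```bash
python3 - <<'E'
from plant import ctrl
import cv2,numpy as np
p=ctrl.get_image("wrist")
cv2.imwrite("pics/w3.png",p["img"][:,:,::-1])
p=ctrl.get_image("side")
cv2.imwrite("pics/s3.png",cv2.resize(p["img"][180:320,150:350,::-1],None,fx=4,fy=4,interpolation=2))
E
```

```text
(no output)
```

View pics/w3.png

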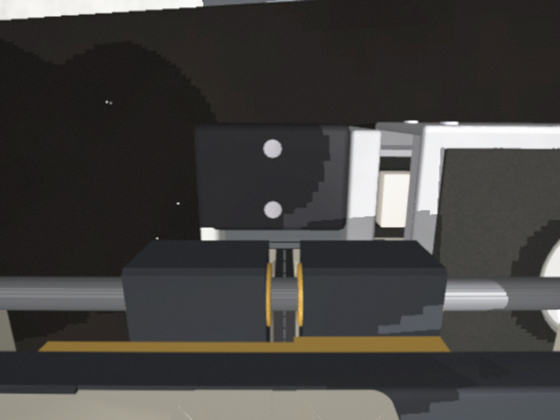

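View pics/s3.png

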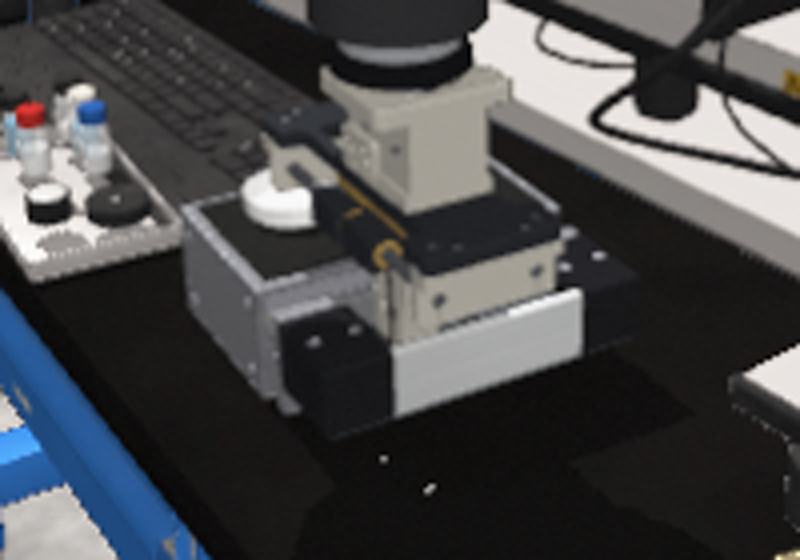

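```bash
python3 -m crank '[[[-0.1,-1,0],0],[[-0.2,-3,0],0],[[-0.3,-5,0],0],[[-0.4,-7,0],0],[[-0.5,-9,0],0],[[-0.6,-11,0],0],[[-0.7,-12,0],0],[[-0.7,-12,0],0]]'; python3 -m crank '[[[-0.1,-1,0],0],[[-0.2,-3,0],0],[[-0.3,-6,0],0],[[-0.5,-9,0],0],[[-0.6,-12,0],0],[[-0.8,-15,0],0],[[-0.9,-17,0],0],[[-1,-19,0],0],[[-1.1,-20,0],0],[[-1.1,-20,0],0]]'; python3 - <<'E'
from plant import ctrl
import cv2,numpy as np
from h import rect
p=ctrl.get_image("wrist")
cv2.imwrite("pics/w4.png",p["img"][:,:,::-1])
cv2.imwrite("pics/r4.png",rect(p,.070,360,480,-120,80,4))
E
```

```text
time: 9.62
tcp_pos: [0.438, -0.03, 0.0501]
orientation: [0.082, 3.139, 0.001]
contact_force: [-2.0, 1.2, 6.2]
width: 0.006
time: 10.45
tcp_pos: [0.4369, -0.05, 0.0501]
orientation: [0.082, 3.14, 0.001]
contact_force: [-2.9, 0.0, 6.8]
width: 0.007
```

View pics/r4.png

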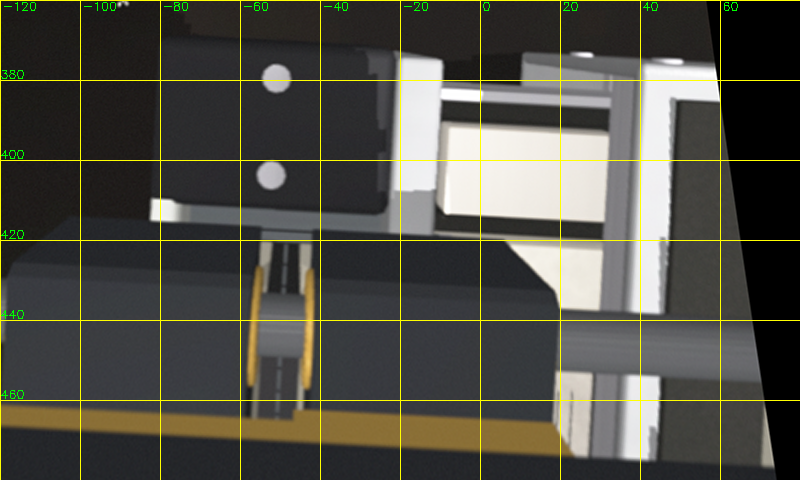

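```bash
python3 -m crank '[[[-0.1,-1,0],0],[[-0.2,-3,0],0],[[-0.3,-6,0],0],[[-0.5,-9,0],0],[[-0.6,-12,0],0],[[-0.8,-15,0],0],[[-1,-18,0],0],[[-1.1,-20,0],0],[[-1.2,-21,0],0],[[-1.2,-22,0],0]]'; python3 -m crank '[[[0,-0.7,0],0],[[-0.1,-1.5,0],0],[[-0.1,-2,0],0],[[-0.1,-2,0],0]]';
```

```text
time: 11.33
tcp_pos: [0.4358, -0.0719, 0.0501]
orientation: [0.082, 3.139, 0.001]
contact_force: [-3.1, 1.6, 6.9]
width: 0.004
time: 11.67
tcp_pos: [0.4357, -0.0739, 0.0501]
orientation: [0.082, 3.14, 0.001]
contact_force: [-2.9, 1.1, 7.0]
width: 0.003
```

```bash
python3 -m crank '[[[0,-0.5,0],0],[[-0.1,-1,0],0],[[-0.1,-1.5,0],0],[[-0.1,-1.5,0],0]]';
```

```text
time: 12.0
tcp_pos: [0.4356, -0.0754, 0.0501]
orientation: [0.082, 3.139, 0.001]
contact_force: [-2.8, 1.9, 7.0]
width: 0.005
```

```bash
python3 -m crank '[[[0,-0.5,0],0],[[-0.1,-1,0],0],[[-0.1,-1,0],0]]';python3 -m crank '[[[0,-0.5,0],0],[[-0.1,-1,0],0],[[-0.1,-1,0],0]]'; python3 - <<'E'
from plant import ctrl
import cv2,numpy as np
from h import rect
p=ctrl.get_image("wrist")
cv2.imwrite("pics/r5.png",rect(p,.070,360,480,-140,60,4))
E
```

```text
time: 12.25
tcp_pos: [0.4357, -0.0762, 0.0501]
orientation: [0.082, 3.139, 0.001]
contact_force: [-1.9, 3.5, 6.7]
width: 0.005
time: 12.5
tcp_pos: [0.436, -0.077, 0.0503]
orientation: [0.082, 3.138, 0.002]
contact_force: [-2.4, 4.5, 6.5]
width: 0.008
```

View pics/r5.png

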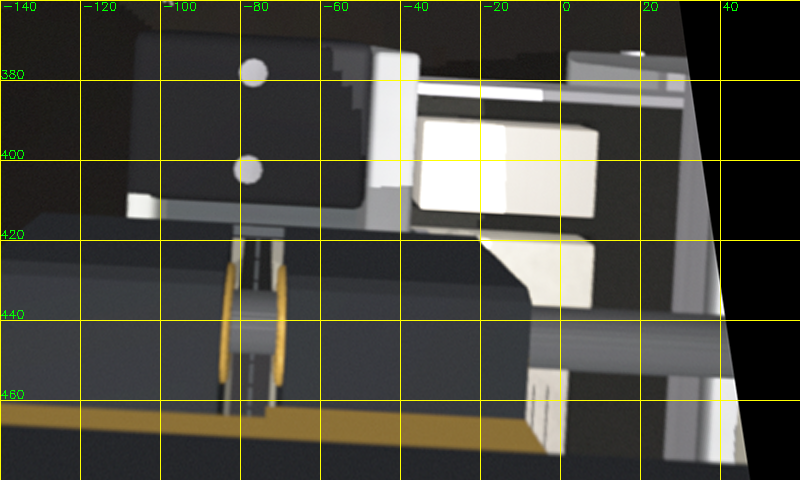

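```bash
python3 -m crank '[[[0,0,2],0],[[0,0,4],0],[[0,0,6],0],[[0,0,8],0],[[0,0,10],0],[[0,0,10],0]]'; python3 -m crank '[[[0,0,4],0],[[0,0,10],0],[[0,0,25],0],[[0,0,45],0],[[0,0,75],0],[[0,0,110],0],[[0,0,140],0],[[0,0,160],0],[[0,0,170],0],[[0,0,170],0]]'; python3 -m crank '[[[0,-10,0],0],[[5,-30,0],0],[[10,-60,0],0],[[15,-90,0],0],[[15,-110,0],0],[[15,-120,0],0],[[15,-120,0],0],[[15,-120,0],0]]'; python3 - <<'E'
from plant import ctrl
import cv2,numpy as np
from h import rect
p=ctrl.get_image("wrist")
cv2.imwrite("pics/r6.png",rect(p,.070,360,520,-120,60,4))
cv2.imwrite("pics/w6.png",p["img"][:,:,::-1])
for l in ["calib_plate","nest","groove","drawer_unit","lip"]:
        r=ctrl.pinpoint(l,p)
        print(l,[(np.round(d["location"],4).tolist(),round(d["conf"],2)) for d in r[:2]])
p=ctrl.get_image("side")
cv2.imwrite("pics/s6.png",cv2.resize(p["img"][180:320,150:350,::-1],None,fx=4,fy=4,interpolation=2))
for l in ["calib_plate","nest","groove","petri_dish","tape_roll"]:
        r=ctrl.pinpoint(l,p)
        print(l,[(np.round(d["location"],4).tolist(),round(d["conf"],2)) for d in r[:2]])
print(ctrl.read_state())
E
```

```text
time: 13.05
tcp_pos: [0.4349, -0.0777, 0.06]
orientation: [0.082, 3.14, -0.0]
contact_force: [0.5, 0.1, -0.6]
width: 0.007
time: 13.88
tcp_pos: [0.4359, -0.0776, 0.2323]
orientation: [0.082, 3.136, 0.001]
contact_force: [-0.3, -0.0, -0.5]
width: 0.005
time: 14.55
tcp_pos: [0.449, -0.198, 0.2285]
orientation: [-0.085, -3.138, -0.001]
contact_force: [-0.0, 0.1, 0.0]
width: 0.005
calib_plate [([0.5078, 0.0, 0.0178], 0.8)]
nest []
groove []
drawer_unit [([0.4812, 0.0888, 0.0051], 0.71)]
lip [([0.4677, -0.1097, 0.0708], 0.66)]
calib_plate [([0.5101, -0.0029, 0.0171], 0.58), ([0.4103, -0.0759, 0.0606], 0.44)]
nest [([0.5142, 0.005, 0.0207], 0.76), ([0.4318, 0.11, 0.0793], 0.55)]
groove [([0.4696, -0.08, 0.0608], 0.89)]
petri_dish [([0.4361, 0.1108, 0.0788], 0.84), ([0.5097, -0.0034, 0.0217], 0.29)]
tape_roll [([0.5307, 0.1012, 0.0796], 0.79)]
{'time': 15.15, 'qpos': array([-1.25766626e-02,  5.01616646e-02, -3.76037922e-01, -2.18575838e-05,
       -1.14441232e+00, -1.61030870e+00]), 'qvel': array([-0.00393732,  0.00126474,  0.00247038,  0.00097568, -0.00121264,
        0.00203416]), 'joint_efforts': array([ 5.84319304e-02, -3.24713588e+01,  2.83002198e+01,  6.73058778e+00,
       -7.96465343e-02, -1.20067893e-03]), 'tcp_pos': array([ 0.44991272, -0.19746634,  0.22994005]), 'orientation': array([8.18214203e-02, 3.14034278e+00, 3.51574722e-05]), 'contact_force': array([-0.28383388,  0.09015331,  0.07218431]), 'moment': array([-0.00013556, -0.01430916,  0.02520127]), 'width': 0.0068497236679259995}
```

View pics/r6.png

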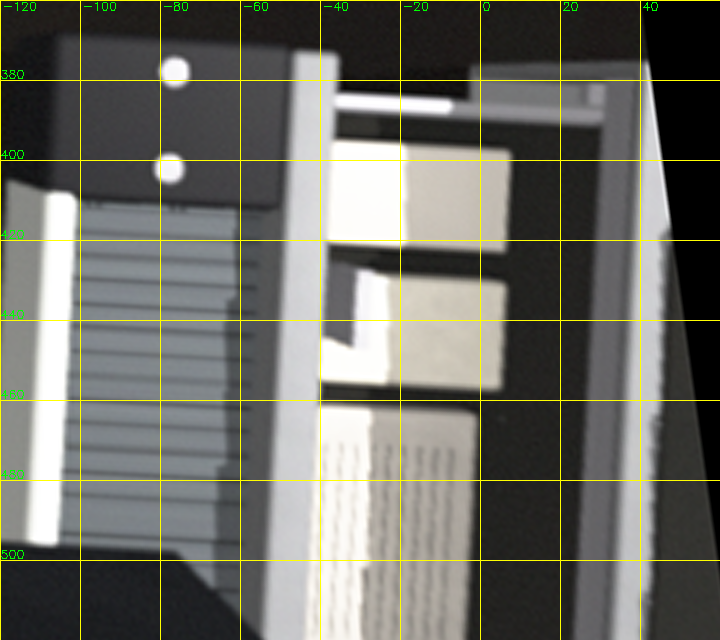

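View pics/s6.png

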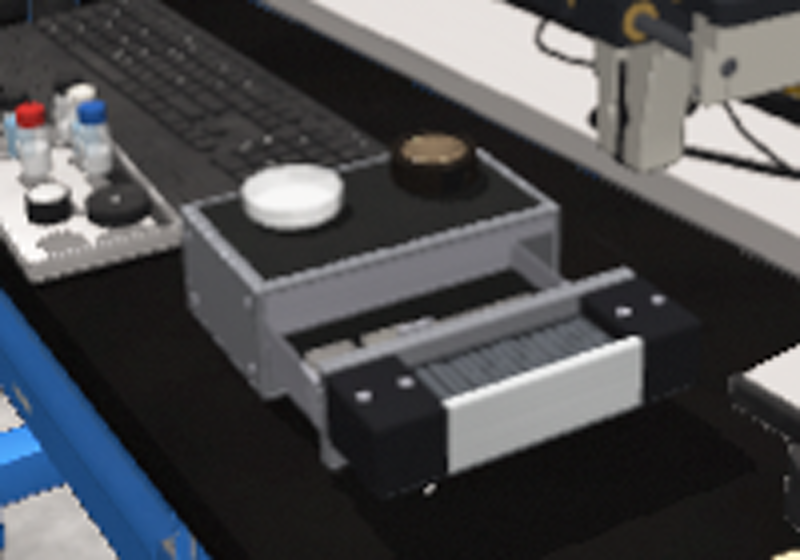

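```bash
python3 -m crank '[[[15,0,0],0],[[40,10,5],0],[[70,20,10],0],[[90,30,15],0],[[100,30,20],0],[[100,30,20],0],[[100,30,20],0]]'; python3 - <<'E'
from plant import ctrl
import cv2,numpy as np
from h import rect
p=ctrl.get_image("wrist")
cv2.imwrite("pics/r7.png",rect(p,.070,360,570,-120,60,2.8))
cv2.imwrite("pics/r7b.png",rect(p,.026,380,570,-60,50,3))
for l in ["calib_plate","nest","groove","lip"]:
        r=ctrl.pinpoint(l,p)
        print(l,[(np.round(d["location"],4).tolist(),round(d["conf"],2)) for d in r[:2]])
E
```

```text
time: 15.73
tcp_pos: [0.55, -0.1675, 0.2494]
orientation: [-0.082, -3.14, -0.0]
contact_force: [0.1, -0.1, -0.8]
width: 0.007
calib_plate [([0.5085, -0.0015, 0.0171], 0.71), ([0.4799, 0.0884, 0.0019], 0.51)]
nest []
groove [([0.4651, -0.0795, 0.06], 0.72)]
lip [([0.4669, -0.108, 0.0661], 0.8)]
```

View pics/r7.png

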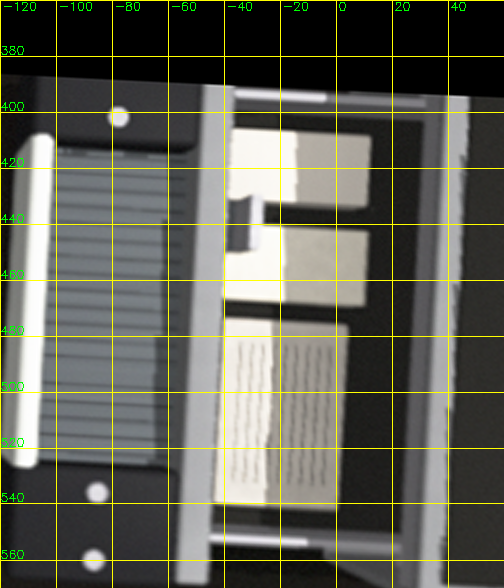

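View pics/r7b.png

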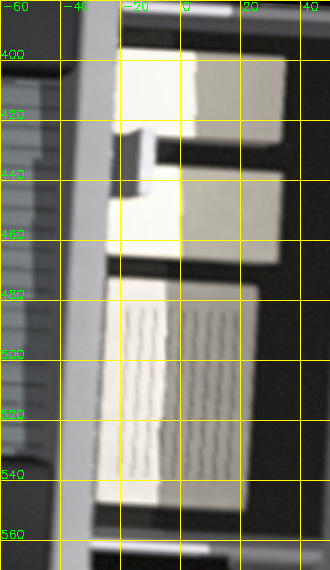

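```bash
python3 - <<'E'
from plant import ctrl
print(ctrl.close_job())
E
```

```text
the job is handed in; nothing more can be done
None
```

The drawer is out to its stop with the calibration plate lying flat in it. I handed the job in at about 16 s, with the gripper clear of everything.

- **Finding the pad:** I slid the closed fingers along the groove floor from its left end. They dropped into the catch pad about 32 mm left of centre. The rigid floor took up to about 11 N during the feel.
- **Pressing and pulling:** I pressed the pad about 8 mm down with 6–7 N and kept it there for the whole pull. The drawer followed the fingers with a pull of only 1–2 N. At about 70 mm the force rose to 4.5 N, which I took as the stop, and then I lifted straight up.
- **Last checks on the drawer:** the rail's cap screws and lip moved 70–70.5 mm in the wrist images, which agrees with the full 70 mm stroke.
- **Last checks on the plate:** it lies flat and square to the rail at about (0.51, 0.00). The only nest location came from the side view, about 8–9 mm from the plate's. The wrist view gave none, so I judged that the plate was in its nest by how it lies and its position.
- **Other objects:** the dish and tape roll are still on the roof. I did not recheck the memory stick and brass weight; the arm never went near the bench there.

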